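# Knock a castor home on an upturned crate dolly

## Task

The crate dolly lies upside down on the bench and one of its four castors still stands proud of its socket. Pick up the rubber mallet by its handle, knock that castor fully home with brisk blows of the mallet's face on the wheel (strike it, do not just lean on it, and keep the gripper itself off that castor), then set the mallet gently back down on the bench, clear of the dolly. Leave the tins, the bottle and the carton where they are.

Things in the scene. Friction and masses are not known exactly. Their poses are not given: they have to be found in the camera images.
- dolly: green plastic crate dolly, 300 x 400 mm (its x, y), lying upside down and immovable; origin on the table under its middle, z up. Frame rails up to 38 mm high; in each corner a round socket boss whose top is 45 mm above the table, at x = +-98, y = +-143 mm in the dolly's frame. Three of the sockets hold castors that are fully home (flange on the boss, top of the wheel 144.5 mm above the table); the fourth holds the proud castor
- castor_fork: steel swivel fork and wheel of the castor that is not home (the corner differs from start to start). Origin on the stem's axis at the underside of its flange, 45 mm above the table when home and 65 to 75 mm at the start; z up. The wheel is 75 mm across and 25 mm wide with a black tyre; its axle lies along the fork's y, 24 mm from the stem's axis towards the fork's -x and 62 mm above the origin. The fork swivels stiffly about the stem and starts in any direction
- castor_top (a point): highest point of that castor's tyre (middle of its width), 99.5 mm above the flange's underside: 144.5 mm above the table when home, 164 to 175 mm at the start, so 20 to 30 mm higher than the other three wheels
- castor_seat (a joint): how far that castor's stem has gone down into its socket, m: 0 to 0.010 at the start, 0.030 when fully home (end stop). Moves straight down. The sprung ring round the stem grips the socket: it takes a push of about 7 N to move it, and it stays where it is left
- mallet_grip (a point): where to hold the mallet: middle of the straight flat-sided handle, 26 mm wide and 32 mm high, 80 mm from the middle of the head. The mallet starts stood on one face of its head with the handle level, this point 50 mm above the table. x points along the handle to the head, z along the head (up at the start). Handle 215 mm long, from 25 to 240 mm from the head's axis; head is a rubber cylinder 62 mm across and 100 mm long
- mallet_face (a point): centre of the mallet's lower striking face (on the table at the start); x along the handle towards the head's far side, z up through the head; the handle's centreline is 50 mm above it
- mallet: the whole rubber mallet, 0.45 kg (0.36 to 0.54), most of it in the head; same origin and axes as mallet_face
- tin_tall: bystander: tin 76 mm across, 110 mm tall, origin under its middle
- tin_wide: bystander: tin 100 mm across, 80 mm tall, origin under its middle
- oil_bottle: bystander: amber bottle 72 mm across, 244 mm tall, origin under its middle
- carton: bystander: cardboard carton 70 x 170 x 115 mm, origin under its middle

How it is judged (in metres and radians):
On the way, in this order (a step that is already met when the one before it is completed fails the run):
1. the mallet is lifted, held in the gripper (height (world z) of mallet above 0.08 m and contact force between the fingers and mallet above 1 N), for 0.2 s.
2. a blow of the held mallet's face drives the proud castor down (stem moving faster than 50 mm/s) (velocity of joint castor_seat above 0.05 m/s and contact force between mallet and castor_fork above 1 N and (angle between mallet's own z axis and vertical below 0.5 rad or angle between mallet's own z axis and vertical above 2.64 rad) and contact force between the fingers and mallet above 1 N).
3. the castor is home: within 2.5 mm of its stop (value of joint castor_seat above 0.0275 m), for 0.2 s.
At the end, for the whole second after the job is handed in: the proud castor is home to within 2.5 mm of its stop; the mallet rests still on the bench (stood on its head or lying), released and not touching the dolly (value of joint castor_seat above 0.0275 m and height (world z) of mallet_grip below 0.075 m and height (world z) of mallet below 0.06 m and linear speed of mallet below 0.02 m/s and contact force between mallet and dolly below 0.1 N and contact force between mallet and castor_fork below 0.1 N).
It fails at once if the gripper or arm pushes the castor itself (over 3 N) (contact force between any of the fingers, the arm and castor_fork above 3 N).
It fails at once if the mallet is dropped or thrown (moves faster than 0.7 m/s while not held) (linear speed of mallet above 0.7 m/s and contact force between the fingers and mallet below 0.2 N).
It fails at once if a bystander is shifted by more than 40 mm or tipped (distance of any of tin_tall, tin_wide, oil_bottle, carton from where it was at the start of the episode above 0.04 m or angle between any of tin_tall, tin_wide, oil_bottle, carton's own z axis and vertical above 0.4 rad).
It also fails if it takes over 48 s, if anything falls off the work surface, if the arm or the gripper's body presses on something with over 40 N, if the wrist force passes 120 N, or if a joint passes its speed limit or range.

## Robot

A 6-joint arm with a two-finger parallel gripper is mounted at the origin on the work surface. World frame = base frame: x ahead of the robot, y to its left, z up, the work surface at z = 0. Lengths are in m, angles in degrees, forces in N, time in s.
With the tool pointing down it reaches from about 0.25 to 0.725 m from the base axis. Payload 9.7 kg.
Tool frame: the origin (TCP) lies at the very end of the fingers, on their centre line; the grasp point (between the pads) lies 19 mm behind it; z points along the fingers, y is the line along which they close (so a half turn about z gives the same grasp; the last joint's range is limited). The gripper opens to 85 mm and grips with 20 to 120 N. Pads are 22 mm wide; open, the fingers measure 114 mm over their backs; the gripper's body (76 mm by 85 mm) begins 54 mm behind the grasp point. The pads swing forward as they close: fully open they stand 13 mm farther back than shut.
Start: joints at [67.437, 4.979, 10.078, 95.1, 0, 90], TCP at [0.211, 0.508, 0.231] pointing down, gripper open.
Joint ranges: [-179.16, 179.16], [-48.56, 103.87], [-65.8, 70.77], [-126.05, 130.52], [-82.76, 87.17], [-180, 180]. Speed limits (degrees/s): [127.2, 127.2, 147.25, 180, 180, 180].

## Interface

Orientations are given as [roll, pitch, yaw] about the fixed x, y, z axes, in that order (R = Rz(yaw) Ry(pitch) Rx(roll)).
In Python, from workcell import bot gives the robot as it stands.
- The arm moves only by the tool arm_command, never from a script. Its argument "series" is a list of rows, each a list of 4 numbers: the shift along the tool's x, y, z in m, then the turn about the tool's z in rad. A call has exactly 5 rows; each row is the pose to reach, as a shift and turn from the pose commanded when the call began, along the tool's axes at that moment; what a row does not reach only later rows make up. A row lasts 1/10 s, in which the tool goes at most 50 mm and 8.59 degrees, less where a joint would pass 70% of its speed; a pose out of reach is approached as far as the arm can. A call with a gripper value outside its range is refused whole. "hand" is the finger opening in m, from 0 to 0.0854, set as the call begins (left out, the last holds). The fingers move at their own pace and stop on an object; "grip_force" is the grip in N (left out, the last holds). Time passes only in rows, so rows that repeat a pose let the fingers close, or fill a call up. It gives the time, the measured TCP pose, the force, the opening and the grip force at its end, in the units of the state.
- bot.get_obs(): the state, without advancing time (a new reading comes with each control period).
- bot.camera(name): name is "scene" or "top" or "wrist"; returns a dict with "color" (420x560x3 uint8, blue, green, red), "camera_matrix" (3x3 intrinsics, pixels), "xyz" and "orientation" of the camera in the world; the wrist camera has in their place "T_tool_cam" (4x4, takes a point from camera to tool coordinates, whose origin is the TCP and whose axes are the flange's). Camera axes: x right, y up, looking along -z (the intrinsics and any distortion apply to the point x, -y, -z); pixel columns grow to the right and rows downward; lengths in m; the calibration is good to about 2 mm. A picture is of the moment at which its call begins: read the wrist's pose just before it. There is no depth.
- bot.job_done(): hands the job in; it is judged then, once.
Trained networks look in the newest picture that a camera, given by its name, has taken for a name from the list of things; names that differ only in an ending like _2 or _b are one class to them, and where a whole thing is asked for, a point or a joint stands for the part that bears it (a point fixed in the world has none). Each returns a list of dicts, best first, with "confidence" (0 to 1); they miss things now and then, are a little off and sometimes report something else, mostly with a low value. They report only what shows in the picture. A call takes as long as a camera call.
- bot.find_in(camera, target): "location" ([column, row] in pixels, amid what is visible of it).
- bot.mark_of(camera, target): "location" ([column, row] in pixels: a listed point, or the origin of a listed thing).
The state is a dict: "time": time; "q": joint angles; "qd": joint speeds; "joint_efforts": joint torques, N m; "ee_pos": TCP position; "tcp_rot": TCP orientation; "wrist_force": force on the tool from outside, world axes, zero at the start; "torque": the same for the moment, N m; "opening": finger opening in m; "grasp_force": force on a finger pad.
Only numpy, scipy, OpenCV 4.12 (cv2) and the standard library are available. Lean on these libraries where they do the work, as an engineer would, in place of code of your own. Each camera call takes 0.05 s, during which the arm holds its last target. There are 200 camera calls.

## Working session

There is one attempt and no reset: what is moved stays moved. The work goes in short steps, Python scripts to look and compute and a tool call to move; the robot and the scene stay as the last step left them, time stands still between calls to the robot, and variables do not carry over. Pictures are saved under pics/ and viewed, at most 10 in all, crops included, and the job is handed in when it is done.

Besides the shell and the picture viewer there is one more tool, called after "Call:" as name([rows], argument=value, ...), one row to a line, values as JSON. arm_command: Moves the arm, as the interface text tells. Its arguments: {"type":"object","properties":{"series":{"type":"array"},"hand":{"type":"number"},"grip_force":{"type":"number"}},"required":["series"]}

```bash
mkdir -p pics
cat > h.py <<'E'
import numpy as np, cv2
from scipy.spatial.transform import Rotation as R
from workcell import bot
def shot(n,fn=None):
    o=bot.get_obs(); c=bot.camera(n)
    if fn: cv2.imwrite('pics/'+fn,c['color'])
    if n=='wrist':
        T=np.eye(4);T[:3,:3]=R.from_euler('xyz',o['tcp_rot'],degrees=True).as_matrix();T[:3,3]=o['ee_pos']
        M=T@c['T_tool_cam']
    else:
        M=np.eye(4);M[:3,3]=c['xyz']
        M[:3,:3]=R.from_euler('xyz',c['orientation'],degrees=True).as_matrix()
    return dict(K=np.array(c['camera_matrix']),M=M,D=c.get('distortion'),keys=list(c))
def ray(C,px):
    d=np.linalg.inv(C['K'])@[px[0],px[1],1]; d=C['M'][:3,:3]@[d[0],-d[1],-d[2]]
    return C['M'][:3,3],d/np.linalg.norm(d)
def onz(C,px,z):
    o,d=ray(C,px); return o+d*(z-o[2])/d[2]
def tri(Cs,pxs):
    A=0;b=0
    for C,p in zip(Cs,pxs):
        o,d=ray(C,p);P=np.eye(3)-np.outer(d,d);A=A+P;b=b+P@o
    return np.linalg.solve(A,b)
E
python3 - <<'E'
from h import *
np.set_printoptions(precision=4,suppress=True)
o=bot.get_obs();print(o['tcp_rot'],o['ee_pos'],o['time'])
C={n:shot(n,n+'0.png') for n in('scene','top')}
print(C['scene']['keys'],C['scene']['M'],C['top']['M'],C['top']['K'])
for t,z in [('mallet_grip',.05),('mallet_face',0),('castor_top',.17),('castor_fork',.07),('dolly',0),('tin_tall',0),('tin_wide',0),('oil_bottle',0),('carton',0)]:
    r={n:bot.mark_of(n,t) for n in C}
    for n in C:
        for k in r[n][:2]: print(t,n,np.round(k['location'],1),round(k['confidence'],2),onz(C[n],k['location'],z))
    if all(r.values()): print('   tri',tri(list(C.values()),[r[n][0]['location'] for n in C]))
E
```

```text
[-179.9232   -0.0011  157.4368] [0.2109 0.5077 0.2306] 0.0
['color', 'camera_matrix', 'xyz', 'orientation'] [[ 0.3508 -0.7692  0.5341  1.3477]
 [ 0.9364  0.2868 -0.202  -0.3114]
 [ 0.0022  0.571   0.8209  1.4262]
 [ 0.      0.      0.      1.    ]] [[ 0.0145  0.9801 -0.1978  0.2085]
 [-0.9999  0.0152  0.0022  0.0327]
 [ 0.0052  0.1977  0.9802  1.6116]
 [ 0.      0.      0.      1.    ]] [[407.2242   0.     276.6024]
 [  0.     407.2242 206.732 ]
 [  0.       0.       1.    ]]
mallet_grip scene [344.4 201.2] 0.87 [0.5028 0.2837 0.05  ]
mallet_grip top [209.2 208.7] 0.96 [0.5116 0.2922 0.05  ]
   tri [0.5083 0.2859 0.0574]
mallet_face scene [357.  222.2] 0.66 [0.5802 0.3076 0.    ]
mallet_face scene [261.3 252.2] 0.56 [ 0.5759 -0.0832  0.    ]
mallet_face top [212.6 211.7] 0.65 [0.5092 0.2862 0.    ]
mallet_face top [209.4 192. ] 0.63 [0.5904 0.3029 0.    ]
   tri [ 0.5325  0.3196 -0.0789]
castor_top scene [308.1 229.3] 0.79 [0.6398 0.0666 0.17  ]
castor_top top [267.5 171.7] 0.71 [0.6301 0.0648 0.17  ]
   tri [0.6337 0.0672 0.1602]
castor_fork scene [307.9 251. ] 0.64 [0.6666 0.061  0
[... 293 characters left out ...]
  ]
tin_tall top [168.4 191.2] 0.55 [0.5911 0.4695 0.    ]
   tri [0.5866 0.4612 0.0094]
tin_wide scene [399.3 184.8] 0.57 [0.4755 0.5527 0.    ]
tin_wide scene [360.4 223.9] 0.5 [0.5918 0.3164 0.    ]
tin_wide top [267.4 167.9] 0.58 [0.696  0.0693 0.    ]
   tri [0.6588 0.1787 0.3972]
oil_bottle scene [136.4 243. ] 0.88 [ 0.3752 -0.5082  0.    ]
oil_bottle scene [359.  226.9] 0.35 [0.6023 0.3052 0.    ]
oil_bottle top [412.3 249.7] 0.71 [ 0.3684 -0.5108  0.    ]
   tri [ 0.3695 -0.5111 -0.0072]
carton scene [135.9 288.1] 0.61 [ 0.5579 -0.5427 -0.    ]
carton top [411.7 201.5] 0.75 [ 0.5637 -0.5184  0.    ]
carton top [208.6 194.3] 0.65 [0.5808 0.3057 0.    ]
   tri [ 0.562  -0.531  -0.0006]
```

Run:
```python
import cv2
a=cv2.imread('pics/top0.png')[110:290,140:440];cv2.imwrite('pics/topc.png',cv2.resize(a,(800,480),interpolation=cv2.INTER_CUBIC))
a=cv2.imread('pics/scene0.png')[140:350,180:440];cv2.imwrite('pics/scenec.png',cv2.resize(a,(742,600),interpolation=cv2.INTER_CUBIC))
```

```text
(no output)
```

View pics/topc.png

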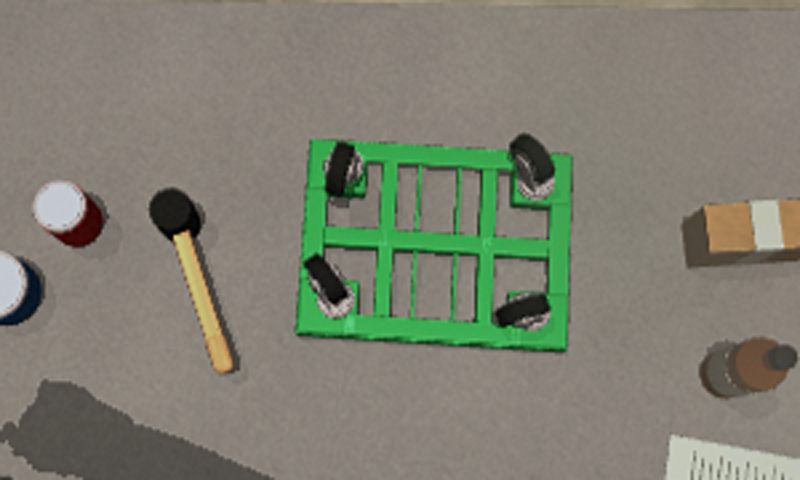

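View pics/scenec.png

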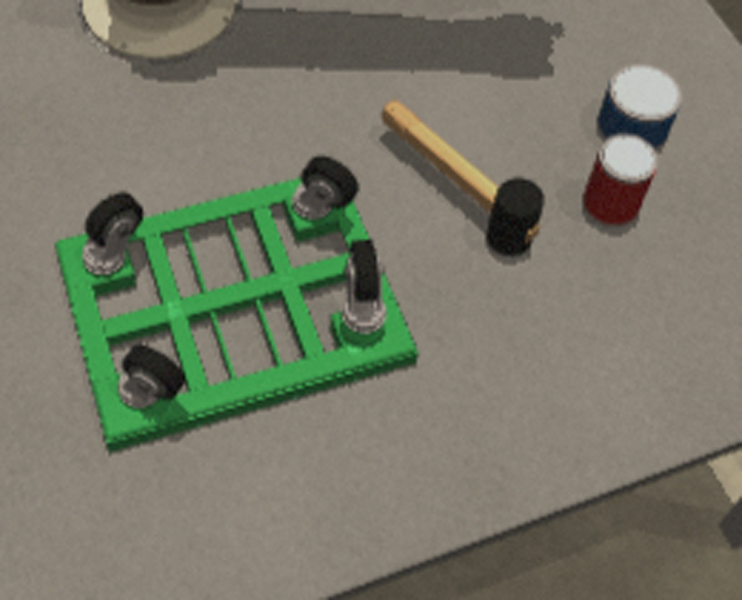

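The top crop shows the mallet with its head at about (173,210) and its handle end at (222,365). The castor the networks mark is the dolly's upper-left one at (343,165), and in the scene crop at (365,270) it stands taller. The tins are left of the mallet, and the carton and bottle are far right.

Call:
arm_command([
  [-0.035, -0.01, 0, 0],
  [-0.07, -0.02, 0, 0],
  [-0.105, -0.03, 0, 0],
  [-0.14, -0.035, 0, 0],
  [-0.18, -0.045, 0, 0],
], hand=0.0854)

```text
time: 1.5
ee_pos: [0.3609, 0.3967, 0.2314]
tcp_rot: [180.0, 0.0, 157.5]
wrist_force: [1.0, 1.0, -0.4]
opening: 0.0854
grasp_force: 0.0
```

Call:
arm_command([
  [-0.035, -0.01, 0, -0.12],
  [-0.07, -0.02, 0, -0.24],
  [-0.105, -0.03, 0, -0.36],
  [-0.14, -0.035, 0, -0.48],
  [-0.18, -0.045, 0, -0.6],
])

```text
time: 2.0
ee_pos: [0.5099, 0.286, 0.2314]
tcp_rot: [180.0, 0.0, -167.9]
wrist_force: [0.8, 1.1, 0.5]
opening: 0.0855
grasp_force: 0.0
```

Run:
```python
from h import *
np.set_printoptions(precision=4,suppress=True)
o=bot.get_obs();print(o['tcp_rot'],o['ee_pos'],o['time'],o['q'])
W=shot('wrist','w1.png');print(W['M'])
for t,z in [('mallet_grip',.05),('mallet_face',0),('castor_top',.17),('castor_fork',.07),('dolly',0),('mallet',0)]:
    for f in ('mark_of','find_in'):
      for k in getattr(bot,f)('wrist',t)[:2]: print(t,f,np.round(k['location'],1),round(k['confidence'],2),onz(W,k['location'],z))
T=shot('top')
print('handle end',onz(T,[223.3,246.9],.066),'head top',onz(T,[204.9,188.8],.1))
```

```text
[ 179.9823    0.0177 -167.8712] [0.5099 0.286  0.2314] 2.0 [29.281   9.8284 15.451  95.6003  0.0117 17.1522]
[[-0.2102 -0.9309 -0.2987  0.4329]
 [ 0.9777 -0.2001 -0.0642  0.2706]
 [ 0.     -0.3055  0.9522  0.3737]
 [ 0.      0.      0.      1.    ]]
mallet_grip mark_of [272.6 187.9] 0.94 [0.5121 0.2801 0.05  ]
mallet_grip find_in [268.9 182.8] 0.87 [0.5074 0.2752 0.05  ]
mallet_face mark_of [286.9 239.6] 0.79 [0.588  0.3138 0.    ]
mallet_face find_in [273.4 182. ] 0.87 [0.5168 0.281  0.    ]
castor_top find_in [ 25.7 288.1] 0.63 [0.5968 0.1118 0.17  ]
castor_fork mark_of [ 49.1 283. ] 0.85 [0.6652 0.0594 0.07  ]
castor_fork find_in [268.5 183.8] 0.73 [0.5039 0.2747 0.07  ]
castor_fork find_in [ 26.1 289. ] 0.71 [0.6784 0.0343 0.07  ]
dolly find_in [ 95.7 175.1] 0.73 [0.5539 0.0678 0.    ]
dolly find_in [433.3 276.2] 0.71 [0.5987 0.5192 0.    ]
mallet mark_of [288.6 239.5] 0.68 [0.5874 0.316  0.    ]
mallet find_in [274.2 186.3] 0.85 [0.5219 0.2831 0.    ]
mallet find_in [521.3 203.6] 0.31 [ 0.4786  0.5903 -0.    ]
handle end [0.3617 0.2291 0.066 ] head top [0.579  0.3039 0.1   ]
```

View pics/w1.png

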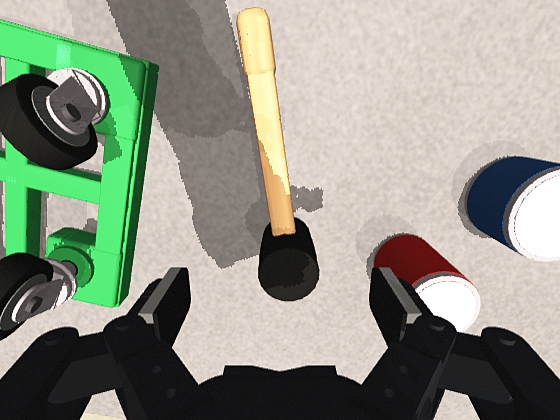

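The wrist view shows the mallet's handle running from (253,12) to (284,230), with the head at (289,270). The proud castor is at lower left, its stem visible near (70,270). Next I compute the handle's angle.

Run:
```python
from h import *
np.set_printoptions(precision=4,suppress=True)
W=shot('wrist')
im=cv2.imread('pics/w1.png'); hsv=cv2.cvtColor(im,cv2.COLOR_BGR2HSV)
m=cv2.inRange(hsv,(10,60,90),(32,255,255)); m[:, :230]=0;m[:,305:]=0;m[240:]=0
P=[]
for r in range(85,228,4):
    c=np.flatnonzero(m[r]); 
    if len(c)>12: P.append(onz(W,[c.mean(),r],.06)[:2])
P=np.array(P);print(len(P),P[::6])
v=cv2.fitLine(P.astype(np.float32),cv2.DIST_HUBER,0,.01,.01).ravel();print(v,np.degrees(np.arctan2(v[1],v[0])))
d=v[:2]*np.sign(v[0])
for c,r,z in [(253,12,.05),(289,270,.1),(284,232,.066)]:
    p=onz(W,[c,r],z)[:2];print(p,(p-v[2:])@d)
a=(np.array([.5121,.2801])-v[2:])@d;print('grip',v[2:]+a*d)
```

```text
36 [[0.4137 0.249 ]
 [0.434  0.2568]
 [0.4549 0.2658]
 [0.4773 0.2733]
 [0.5006 0.2821]
 [0.525  0.2915]]
[0.9365 0.3507 0.4673 0.2698] 20.529093
[0.3538 0.2311] -0.11988748174603985
[0.5766 0.3119] 0.11714401474457238
[0.5515 0.302 ] 0.09019148034230254
grip [0.51   0.2858]
```

Call:
arm_command([
  [0.002, 0, 0.03, -0.03],
  [0.005, -0.001, 0.06, -0.06],
  [0.008, -0.002, 0.09, -0.1],
  [0.0096, -0.002, 0.12, -0.147],
  [0.0096, -0.002, 0.15, -0.147],
])

```text
time: 3.25
ee_pos: [0.4997, 0.2827, 0.0802]
tcp_rot: [180.0, 0.0, -159.7]
wrist_force: [-0.4, 0.4, 1.1]
opening: 0.0857
grasp_force: 0.0
```

Call:
arm_command([
  [0, 0, 0.02, 0],
  [0, 0, 0.04, 0],
  [0, 0, 0.05, 0],
  [0, 0, 0.052, 0],
  [0, 0, 0.052, 0],
])

```text
time: 3.75
ee_pos: [0.5001, 0.2829, 0.0298]
tcp_rot: [180.0, 0.0, -159.8]
wrist_force: [-0.2, -0.0, 0.1]
opening: 0.0855
grasp_force: 0.0
```

Call:
arm_command([
  [0, 0, 0, 0],
  [0, 0, 0, 0],
  [0, 0, 0, 0],
  [0, 0, 0, 0],
  [0, 0, 0, 0],
], hand=0, grip_force=110)

```text
time: 4.25
ee_pos: [0.5003, 0.2827, 0.0299]
tcp_rot: [-180.0, 0.0, -159.8]
wrist_force: [-0.1, -1.5, 3.1]
opening: 0.0248
grasp_force: 106.8
```

Call:
arm_command([
  [0, 0, 0, 0],
  [0, 0, 0, 0],
  [0, 0, 0, 0],
  [0, 0, 0, 0],
  [0, 0, 0, 0],
])

```text
time: 4.75
ee_pos: [0.5002, 0.2827, 0.0298]
tcp_rot: [-180.0, 0.0, -159.8]
wrist_force: [-0.8, -2.6, 5.7]
opening: 0.0248
grasp_force: 107.0
```

Call:
arm_command([
  [0, 0, -0.015, 0],
  [0, 0, -0.04, 0],
  [0, 0, -0.07, 0],
  [0, 0, -0.1, 0],
  [0, 0, -0.13, 0],
])

```text
time: 5.25
ee_pos: [0.4993, 0.2826, 0.1604]
tcp_rot: [180.0, -0.1, -159.8]
wrist_force: [0.7, 0.5, -5.3]
opening: 0.0247
grasp_force: 107.5
```

Call:
arm_command([
  [0, 0, -0.03, 0],
  [0, 0, -0.06, 0],
  [0, 0, -0.09, 0],
  [0, 0, -0.1, 0],
  [0, 0, -0.1, 0],
])

```text
time: 5.75
ee_pos: [0.5002, 0.283, 0.2603]
tcp_rot: [180.0, 0.1, -159.8]
wrist_force: [0.6, -0.2, -5.1]
opening: 0.0249
grasp_force: 107.9
```

Call:
arm_command([
  [0.002, -0.015, 0, 0],
  [0.004, -0.04, 0, 0],
  [0.008, -0.07, 0, 0],
  [0.011, -0.1, 0, 0],
  [0.014, -0.13, 0, 0],
])

```text
time: 6.25
ee_pos: [0.5313, 0.154, 0.2571]
tcp_rot: [180.0, -0.2, -159.8]
wrist_force: [-0.8, -0.5, -5.6]
opening: 0.0248
grasp_force: 108.2
```

Call:
arm_command([
  [0.003, -0.03, 0, 0],
  [0.006, -0.06, 0, 0],
  [0.009, -0.09, 0, 0],
  [0.012, -0.112, 0, 0],
  [0.013, -0.12, 0, 0],
])

```text
time: 6.75
ee_pos: [0.5607, 0.0361, 0.2571]
tcp_rot: [180.0, -0.2, -159.9]
wrist_force: [0.4, -0.0, -4.9]
opening: 0.0252
grasp_force: 108.2
```

Run:
```python
from h import *
np.set_printoptions(precision=4,suppress=True)
o=bot.get_obs();print(o['tcp_rot'],o['ee_pos'],o['time'],o['opening'],o['q'])
C={n:shot(n,n+'2.png') for n in('scene','top','wrist')}
for t,z in [('mallet_grip',.28),('mallet_face',.23),('castor_top',.17),('castor_fork',.07)]:
    for n in C:
        for k in bot.mark_of(n,t)[:2]: print(t,n,np.round(k['location'],1),round(k['confidence'],2),onz(C[n],k['location'],z))
a=cv2.imread('pics/scene2.png')[150:320,210:410]
b=cv2.imread('pics/wrist2.png')
cv2.imwrite('pics/c2.png',np.hstack([cv2.resize(a,(400,340)),cv2.resize(b,(400,300))[:300] if 0 else cv2.copyMakeBorder(cv2.resize(b,(400,300)),0,40,0,0,cv2.BORDER_CONSTANT)]))
```

```text
[ 179.9852   -0.1898 -159.903 ] [0.5607 0.0361 0.2571] 6.75 0.02515296275834655 [  3.7065   7.5144  15.7367  98.4085  -0.0394 -16.3904]
mallet_grip scene [293.6 197.8] 0.6 [0.5744 0.0362 0.28  ]
mallet_grip wrist [274.7 309.1] 0.86 [0.5679 0.0391 0.28  ]
mallet_face scene [308.1 220.8] 0.81 [0.6435 0.0612 0.23  ]
mallet_face wrist [277.7 309.9] 0.49 [0.6013 0.0524 0.23  ]
castor_top scene [308.5 226.4] 0.81 [0.6296 0.0723 0.17  ]
castor_fork scene [305.6 248.8] 0.71 [0.6555 0.0568 0.07  ]
castor_fork top [143.7 221.8] 0.51 [0.4527 0.5368 0.07  ]
```

View pics/c2.png

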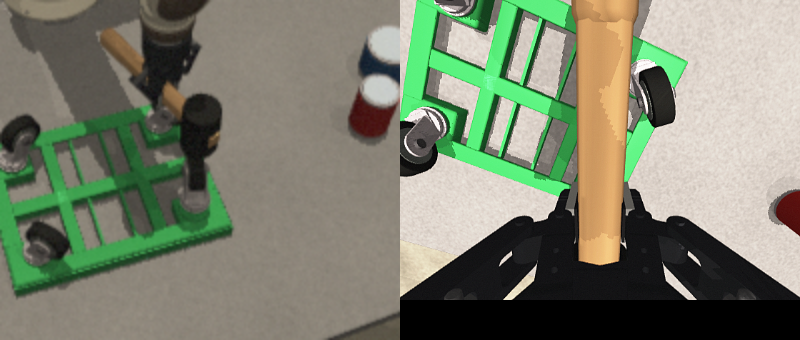

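The scene crop shows the mallet's head at (200,115) straight above the proud castor at (193,185), and the grip looks sound. Now for the first blow.

Call:
arm_command([
  [0, 0, 0.015, 0],
  [0, 0, 0.045, 0],
  [0, 0, 0.078, 0],
  [0, 0, 0.06, 0],
  [0, 0, 0.02, 0],
])

```text
time: 8.0
ee_pos: [0.5591, 0.0387, 0.235]
tcp_rot: [179.9, -0.5, -159.8]
wrist_force: [1.2, 0.5, -3.4]
opening: 0.0249
grasp_force: 108.2
```

Run:
```python
from h import *
np.set_printoptions(precision=4,suppress=True)
o=bot.get_obs();print(o['tcp_rot'],o['ee_pos'],o['opening'])
S=shot('scene','scene3.png')
for t,z in [('mallet_grip',.26),('mallet_face',.2),('castor_top',.15),('castor_fork',.05)]:
    for k in bot.mark_of('scene',t)[:2]: print(t,np.round(k['location'],1),round(k['confidence'],2),onz(S,k['location'],z))
a=cv2.imread('pics/scene0.png')[190:290,220:330];b=cv2.imread('pics/scene3.png')[190:290,220:330]
cv2.imwrite('pics/c3.png',cv2.resize(np.hstack([a,b]),(800,364),interpolation=cv2.INTER_CUBIC))
```

```text
[ 179.857    -0.487  -159.7677] [0.5591 0.0387 0.235 ] 0.024945078726898575
mallet_grip [297.1 197.8] 0.87 [0.5649 0.0531 0.26  ]
mallet_face [309.5 225.4] 0.85 [0.6442 0.0678 0.2   ]
castor_top [307.4 233. ] 0.87 [0.6414 0.0646 0.15  ]
castor_fork [307.2 255.1] 0.73 [0.671  0.0577 0.05  ]
castor_fork [261.4 248.9] 0.17 [ 0.5903 -0.0864  0.05  ]
```

View pics/c3.png

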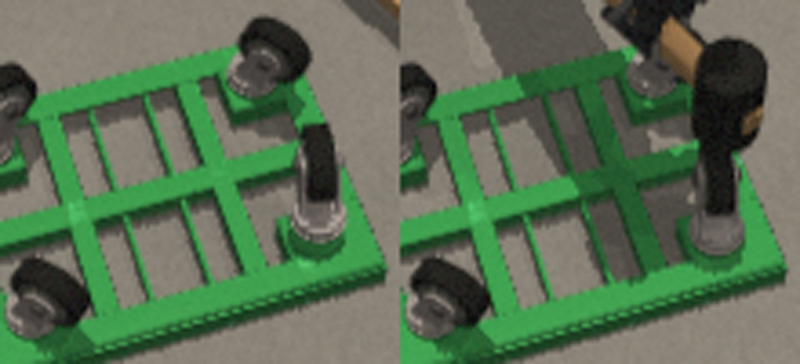

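The left half is before and the right half after the blow. The castor's flange dropped from about row 225 to 240 in the crop, so it went in most of the way. I'll strike again, a little deeper.

Call:
arm_command([
  [0, 0, 0.015, 0],
  [0, 0, 0.042, 0],
  [0, 0, 0.066, 0],
  [0, 0, 0.066, 0],
  [0, 0, 0.066, 0],
])

```text
time: 8.75
ee_pos: [0.5604, 0.0388, 0.1719]
tcp_rot: [180.0, -0.1, -159.8]
wrist_force: [0.1, 0.2, -4.5]
opening: 0.0251
grasp_force: 108.8
```

Call:
arm_command([
  [0, 0, -0.03, 0],
  [0, 0, -0.03, 0],
  [0, 0, -0.01, 0],
  [0, 0, 0.008, 0],
  [0, 0, 0.008, 0],
])

```text
time: 9.25
ee_pos: [0.5603, 0.0387, 0.1638]
tcp_rot: [180.0, -0.1, -159.8]
wrist_force: [-0.7, -0.4, -4.1]
opening: 0.0247
grasp_force: 110.1
```

Run:
```python
from h import *
o=bot.get_obs();print(o['ee_pos'],o['wrist_force'],o['torque'])
shot('scene','scene4.png')
a=cv2.imread('pics/scene3.png')[180:290,220:340];b=cv2.imread('pics/scene4.png')[180:290,220:340]
cv2.imwrite('pics/c4.png',cv2.resize(np.hstack([a,b]),(800,367),interpolation=cv2.INTER_CUBIC))
```

```text
[0.56033619 0.0387279  0.163798  ] [-0.70161215 -0.42530267 -4.09869576] [-0.08452334  0.37796883 -0.00080808]
```

View pics/c4.png

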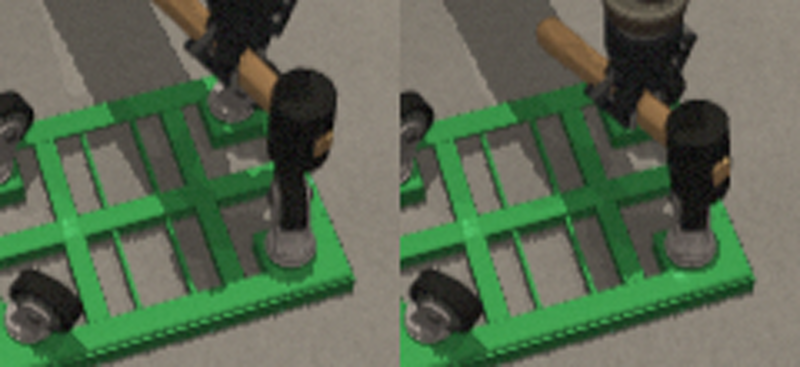

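Call:
arm_command([
  [0, 0, -0.02, 0],
  [0, 0, -0.05, 0],
  [0, 0, -0.08, 0],
  [0, 0, -0.1, 0],
  [0, 0, -0.1, 0],
])

```text
time: 9.8
ee_pos: [0.5622, 0.0389, 0.2679]
tcp_rot: [-179.9, 0.3, -159.8]
wrist_force: [0.1, 0.3, -5.4]
opening: 0.0248
grasp_force: 110.3
```

Run:
```python
from h import *
np.set_printoptions(precision=4,suppress=True)
o=bot.get_obs();print(o['tcp_rot'],o['ee_pos'])
S=shot('scene','scene5.png');T=shot('top','top5.png')
def proj(C,p):
    q=C['M'][:3,:3].T@(np.array(p)-C['M'][:3,3]);u=C['K']@[q[0],-q[1],-q[2]];return u[:2]/u[2]
for z in(.1745,.1645,.1545,.1445): print(z,proj(S,[.636,.066,z]),'fork',proj(S,[.66,.062,z-.0995]))
for i in range(3):
  if i: shot('scene')
  for t in('castor_top','castor_fork','mallet_face','mallet_grip'):
    for k in bot.mark_of('scene',t)[:1]: print(t,np.round(k['location'],1),round(k['confidence'],2))
g=np.array(o['ee_pos'])+[0,0,.02];d=np.array([.939,.344,0])
print('grip',proj(S,g),'face level',proj(S,g+.08*d-[0,0,.05]),'headtop',proj(S,g+.08*d+[0,0,.05]),'tail',proj(S,g-.16*d))
a=cv2.imread('pics/scene5.png')[130:280,220:350]
cv2.imwrite('pics/c5.png',cv2.resize(a,(520,600),interpolation=cv2.INTER_CUBIC))
```

```text
[-179.9233    0.2742 -159.7629] [0.5622 0.0389 0.2679]
0.1745 [307.5846 227.7393] fork [307.5342 248.6787]
0.1645 [307.413  229.3298] fork [307.3703 250.0897]
0.1545 [307.2433 230.903 ] fork [307.2082 251.4859]
0.1445 [307.0755 232.459 ] fork [307.0478 252.8676]
castor_top [308.1 232. ] 0.92
castor_fork [305.4 252.6] 0.78
mallet_face [312.5 217. ] 0.74
mallet_grip [296.3 197.2] 0.94
castor_top [308.3 233.6] 0.83
castor_fork [306.6 250.4] 0.55
mallet_face [312. 220.] 0.95
mallet_grip [294.2 196.2] 0.91
castor_top [307.6 234.3] 0.77
castor_fork [306.5 252.9] 0.64
mallet_face [311.  217.3] 0.74
mallet_grip [292.8 195. ] 0.73
grip [293.0589 193.2709] face level [309.0097 217.5087] headtop [310.9941 199.2945] tail [261.5791 164.6093]
```

View pics/c5.png

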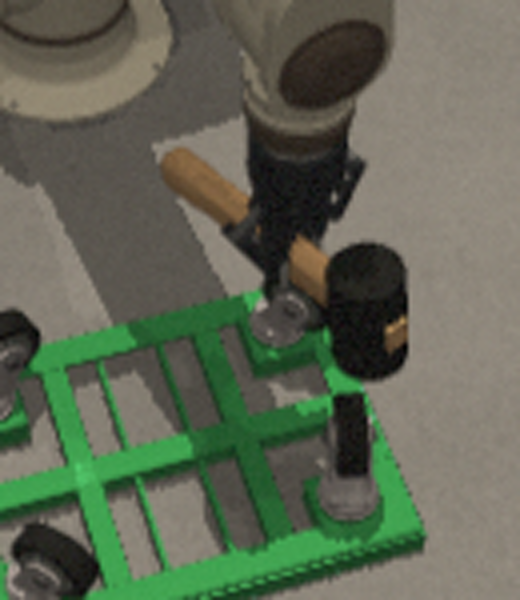

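The castor sits low now, with its top at crop (348,400), where the projection for home puts it. The mallet's tail at (178,165) is lower than it would be with the handle level, so the mallet has tilted head-up by roughly 10° in the grip. I'll tap once more and look at the reaction force.

Call:
arm_command([
  [0, 0, 0.02, 0],
  [0, 0, 0.05, 0],
  [0, 0, 0.08, 0],
  [0, 0, 0.1, 0],
  [0, 0, 0.106, 0],
])

```text
time: 11.1
ee_pos: [0.5602, 0.0388, 0.1591]
tcp_rot: [180.0, -0.1, -159.8]
wrist_force: [-11.8, -2.5, 21.1]
opening: 0.0248
grasp_force: 113.6
```

Call:
arm_command([
  [0, 0, 0.001, 0],
  [0, 0, 0.002, 0],
  [0, 0, 0.003, 0],
  [0, 0, 0.004, 0],
  [0, 0, 0.005, 0],
])

```text
time: 11.6
ee_pos: [0.5613, 0.0389, 0.1589]
tcp_rot: [-179.9, 0.3, -159.8]
wrist_force: [-15.4, -1.5, 26.3]
opening: 0.0252
grasp_force: 113.9
```

The mallet now meets more than 25 N with no further travel, far above the ring's 7 N, so the castor is on its stop. I'll carry the mallet back to where it was.

Call:
arm_command([
  [0, 0, -0.02, 0],
  [0, 0, -0.045, 0],
  [0, 0, -0.07, 0],
  [0, 0, -0.095, 0],
  [0, 0, -0.1, 0],
])

```text
time: 12.1
ee_pos: [0.562, 0.0389, 0.2577]
tcp_rot: [-179.9, 0.3, -159.8]
wrist_force: [0.6, 0.3, -3.9]
opening: 0.0248
grasp_force: 110.5
```

Call:
arm_command([
  [-0.002, 0.02, 0, 0],
  [-0.004, 0.045, 0, 0],
  [-0.008, 0.07, 0, 0],
  [-0.011, 0.1, 0, 0],
  [-0.014, 0.13, 0, 0],
])

```text
time: 12.6
ee_pos: [0.5288, 0.1666, 0.2532]
tcp_rot: [180.0, -0.1, -159.8]
wrist_force: [0.4, 0.4, -4.6]
opening: 0.0242
grasp_force: 110.2
```

Call:
arm_command([
  [-0.003, 0.03, 0, 0],
  [-0.006, 0.06, 0, 0],
  [-0.009, 0.09, 0, 0],
  [-0.012, 0.112, 0, 0],
  [-0.013, 0.12, 0, 0],
])

```text
time: 13.1
ee_pos: [0.4992, 0.2846, 0.253]
tcp_rot: [180.0, -0.1, -159.6]
wrist_force: [-0.7, 0.5, -5.3]
opening: 0.0251
grasp_force: 110.3
```

Run:
```python
from h import *
np.set_printoptions(precision=4,suppress=True)
o=bot.get_obs();print(o['ee_pos'],o['time'])
S=shot('scene','scene6.png');shot('wrist','w6.png')
for t in('castor_top','castor_fork','mallet_face','mallet_grip'):
    for k in bot.mark_of('scene',t)[:1]: print(t,np.round(k['location'],1),round(k['confidence'],2))
a=cv2.imread('pics/scene6.png')[130:280,250:400];b=cv2.imread('pics/w6.png')[200:420,0:220]
cv2.imwrite('pics/c6.png',np.hstack([cv2.resize(x,(400,400),interpolation=cv2.INTER_CUBIC) for x in(a,b)]))
```

```text
[0.4992 0.2846 0.253 ] 13.1
castor_top [352.6 164.4] 0.49
castor_fork [306.1 253.4] 0.83
mallet_face [371.1 185.7] 0.78
mallet_grip [355.7 164.5] 0.58
```

View pics/c6.png

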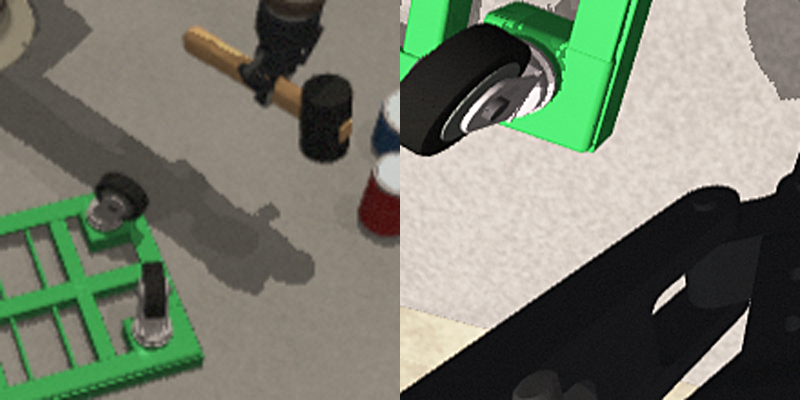

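The castor at (152,310) in the scene crop now sits with its flange on the boss, and the mallet hangs head-up slightly over its old place, clear of the tins. I'll lower it with a reduced grip.

Call:
arm_command([
  [0, 0, 0.02, 0],
  [0, 0, 0.05, 0],
  [0, 0, 0.08, 0],
  [0, 0, 0.11, 0],
  [0, 0, 0.13, 0],
])

```text
time: 13.9
ee_pos: [0.4996, 0.2813, 0.122]
tcp_rot: [-180.0, -0.1, -159.8]
wrist_force: [0.1, 0.5, -4.8]
opening: 0.0249
grasp_force: 110.3
```

Call:
arm_command([
  [0, 0, 0.01, 0],
  [0, 0, 0.02, 0],
  [0, 0, 0.03, 0],
  [0, 0, 0.04, 0],
  [0, 0, 0.045, 0],
])

```text
time: 14.4
ee_pos: [0.4999, 0.2826, 0.0786]
tcp_rot: [-180.0, -0.0, -159.8]
wrist_force: [-0.7, 0.6, -4.5]
opening: 0.0247
grasp_force: 110.3
```

Call:
arm_command([
  [0, 0, 0.005, 0],
  [0, 0, 0.01, 0],
  [0, 0, 0.015, 0],
  [0, 0, 0.02, 0],
  [0, 0, 0.025, 0],
], grip_force=50)

```text
time: 14.9
ee_pos: [0.5, 0.2827, 0.054]
tcp_rot: [180.0, 0.0, -159.8]
wrist_force: [0.4, 0.3, -4.2]
opening: 0.0245
grasp_force: 110.3
```

Call:
arm_command([
  [0, 0, 0.003, 0],
  [0, 0, 0.006, 0],
  [0, 0, 0.009, 0],
  [0, 0, 0.012, 0],
  [0, 0, 0.014, 0],
], hand=0, grip_force=35)

```text
time: 15.4
ee_pos: [0.4999, 0.2827, 0.04]
tcp_rot: [-180.0, -0.0, -159.8]
wrist_force: [1.1, -0.6, -4.7]
opening: 0.0247
grasp_force: 110.3
```

Call:
arm_command([
  [0, 0, 0.002, 0],
  [0, 0, 0.004, 0],
  [0, 0, 0.006, 0],
  [0, 0, 0.008, 0],
  [0, 0, 0.01, 0],
])

```text
time: 15.9
ee_pos: [0.5, 0.2827, 0.0301]
tcp_rot: [-180.0, 0.0, -159.8]
wrist_force: [0.2, -1.0, -4.9]
opening: 0.025
grasp_force: 110.3
```

Call:
arm_command([
  [0, 0, 0.002, 0],
  [0, 0, 0.004, 0],
  [0, 0, 0.006, 0],
  [0, 0, 0.008, 0],
  [0, 0, 0.01, 0],
])

```text
time: 16.4
ee_pos: [0.5004, 0.2829, 0.0207]
tcp_rot: [180.0, 0.1, -159.8]
wrist_force: [1.5, 0.4, -0.7]
opening: 0.0252
grasp_force: 110.6
```

Run:
```python
from h import *
o=bot.get_obs();print(o['ee_pos'],o['wrist_force'],o['torque'])
shot('scene','scene7.png');shot('wrist','w7.png')
a=cv2.imread('pics/scene7.png')[150:260,290:400];b=cv2.imread('pics/w7.png')
cv2.imwrite('pics/c7.png',np.hstack([cv2.resize(a,(390,390),interpolation=cv2.INTER_CUBIC),cv2.copyMakeBorder(cv2.resize(b,(400,300)),0,90,0,0,0)]))
```

```text
[0.50036787 0.28291993 0.0206666 ] [ 1.51161413  0.40725335 -0.69058286] [-0.22961073  0.3525278   0.03469104]
```

View pics/c7.png

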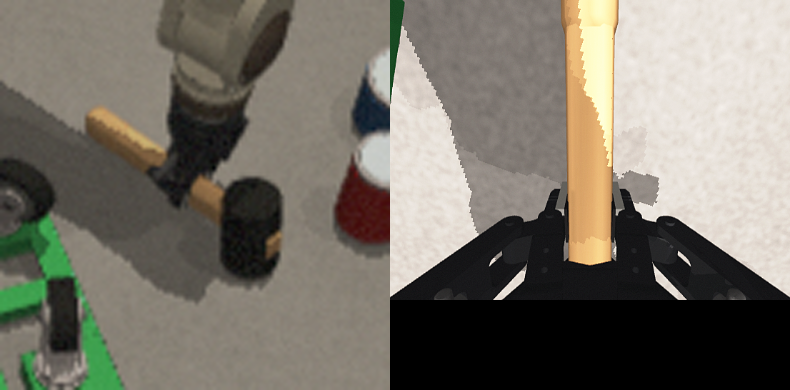

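The mallet hangs just above the bench with its head-side rim touching first. I'll press slightly further down, then release.

Call:
arm_command([
  [0, 0, 0.001, 0],
  [0, 0, 0.002, 0],
  [0, 0, 0.003, 0],
  [0, 0, 0.004, 0],
  [0, 0, 0.005, 0],
])

```text
time: 17.0
ee_pos: [0.5007, 0.2831, 0.0189]
tcp_rot: [180.0, 0.2, -159.8]
wrist_force: [-8.9, -5.5, 31.7]
opening: 0.0245
grasp_force: 114.9
```

Call:
arm_command([
  [0, 0, -0.002, 0],
  [0, 0, -0.003, 0],
  [0, 0, -0.003, 0],
  [0, 0, -0.003, 0],
  [0, 0, -0.003, 0],
])

```text
time: 17.5
ee_pos: [0.5006, 0.283, 0.0191]
tcp_rot: [180.0, 0.1, -159.8]
wrist_force: [1.7, 0.3, 8.3]
opening: 0.0246
grasp_force: 111.6
```

Call:
arm_command([
  [0, 0, 0, 0],
  [0, 0, 0, 0],
  [0, 0, 0, 0],
  [0, 0, 0, 0],
  [0, 0, 0, 0],
], hand=0.04, grip_force=20)

```text
time: 18.0
ee_pos: [0.4998, 0.2827, 0.0181]
tcp_rot: [-180.0, -0.0, -159.8]
wrist_force: [-0.0, -0.1, -0.7]
opening: 0.0401
grasp_force: 0.0
```

Call:
arm_command([
  [0, 0, 0, 0],
  [0, 0, 0, 0],
  [0, 0, 0, 0],
  [0, 0, 0, 0],
  [0, 0, 0, 0],
], hand=0.0854)

```text
time: 18.5
ee_pos: [0.4999, 0.2827, 0.0183]
tcp_rot: [180.0, -0.0, -159.8]
wrist_force: [-0.1, 0.4, 0.4]
opening: 0.0852
grasp_force: 0.0
```

Call:
arm_command([
  [0, 0, -0.02, 0],
  [0, 0, -0.05, 0],
  [0, 0, -0.09, 0],
  [0, 0, -0.13, 0],
  [0, 0, -0.17, 0],
])

```text
time: 19.0
ee_pos: [0.4997, 0.2826, 0.19]
tcp_rot: [180.0, 0.0, -159.8]
wrist_force: [0.6, 0.2, 0.5]
opening: 0.0855
grasp_force: 0.0
```

Run:
```python
from h import *
o=bot.get_obs();print(o['ee_pos'],o['wrist_force'],o['opening'])
S=shot('scene','scene8.png');shot('wrist','w8.png')
for t in('castor_top','castor_fork','mallet_face','mallet_grip'):
    for k in bot.mark_of('scene',t)[:1]: print(t,np.round(k['location'],1),round(k['confidence'],2))
a=cv2.imread('pics/scene8.png')[150:280,280:410];b=cv2.imread('pics/w8.png')
cv2.imwrite('pics/c8.png',np.hstack([cv2.resize(a,(390,390),interpolation=cv2.INTER_CUBIC),cv2.copyMakeBorder(cv2.resize(b,(400,300)),0,90,0,0,0)]))
```

```text
[0.4997192  0.28259902 0.18995108] [0.58116301 0.1839956  0.46834066] 0.08554764492945094
castor_top [309.3 231.7] 0.76
castor_fork [304.7 252.7] 0.89
mallet_face [361.2 225. ] 0.62
mallet_grip [345.7 203.2] 0.67
```

View pics/c8.png

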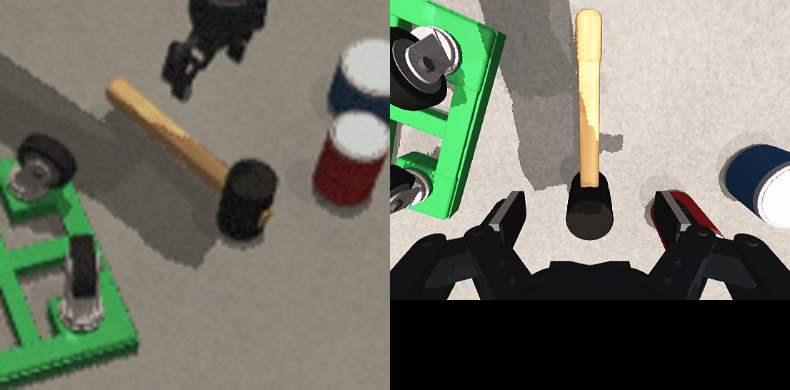

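The mallet stands on its head with the handle level, released and well clear of the dolly. The castor (crop (82,290)) is seated and the tins have not moved, so I'm handing in.

```bash
python3 -c "
from workcell import bot
print(bot.job_done())"
```

```text
the job is handed in; nothing more can be done
None
```

I knocked the proud castor home with mallet blows, set the mallet back on the bench clear of the dolly, and handed the job in at about 19 s; no verdict was returned.

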